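# Shift the gear selector into reverse

## Robot

A 7-joint arm with a two-finger parallel gripper is mounted at the origin on the work surface. World frame = base frame: x ahead of the robot, y to its left, z up, the work surface at z = 0. Lengths are in m, angles in rad, forces in N, time in s.
With the tool pointing down it reaches from about 0.35 to 0.9 m from the base axis. Payload 8.1 kg.
Tool frame: the origin (TCP) lies between the finger pads; the fingertips stand 19 mm ahead of it and the grasp point (between the pads) is the TCP; y points along the fingers, x is the direction in which the jaws open and shut, and the axes are right-handed (so a half turn about y gives the same grasp; the last joint's range is limited). The gripper opens to 92 mm and grips with 3 to 60 N. Pads are 19 mm wide; open, the fingers measure 130 mm over their backs; the gripper's body (75 mm by 190 mm) begins 47 mm behind the grasp point.
Start: joints at [1.05, 0.434, 0.025, 1.573, -0.012, 1.134, -0.075], TCP at [0.254, -0.571, 0.246] pointing down, gripper open.
Joint ranges: [-2.62, 2.62], [-0.44, 2.09], [-1.27, 1.32], [0.08, 2.57], [-1.32, 4.46], [0.12, 2], [-2.74, 2.74]. Speed limits (rad/s): [2.22, 2.22, 3.01, 3.01, 3.14, 3.14, 3.14].

## Interface

Orientations are given as a rotation vector (axis times angle).
In Python, from cell import arm gives the robot as it stands.
- The arm moves only by the tool move_arm, never from a script. Its argument "series" is a list of rows, each an object of numbers: "x", "y", "z": the shift along the tool's x, y, z in cm; "rx", "ry", "rz": the turn, a rotation vector about the tool's x, y, z in rad. In form: [{"x": .., "y": .., "z": .., "rx": .., "ry": .., "rz": ..}, ...]. A call has 1 to 12 rows; each row shifts and turns the pose as measured when the row begins, along the tool's axes as they then stand; what a row does not reach is not made up. A row lasts 1/8 s, in which the tool goes at most 62.5 mm and 10.7 degrees, less where a joint would pass 70% of its speed; a pose out of reach is approached as far as the arm can. A call is refused whole if a number of a shift passes 6.25 or a number of a turn 0.188, either way. A call with a gripper value outside its range is refused whole. "jaw" is the finger opening in cm, from 0 to 9.18, set as the call begins (left out, the last holds). The fingers move at their own pace and stop on an object; "newtons" is the grip in N (left out, the last holds). Time passes only in rows, so rows that do not move let the fingers close. It gives the time, the measured TCP pose, the force and the opening at its end, in the units of the state.
- arm.observe(): the state, without advancing time (a new reading comes with each control period).
- arm.get_image(name): name is "scene" or "top" or "wrist"; returns the picture (480x640x3 uint8, blue, green, red); there is no depth.
- arm.camera_params(name): a dict with "K" (3x3 intrinsics, pixels), "R" (3x3) and "t" (3): a world point X has camera coordinates R X + t; the wrist camera has in their place "tool_from_camera" (4x4, takes a point from camera to tool coordinates, whose origin is the TCP and whose axes are the tool frame's). Camera axes: x right, y down, z forward; pixel columns grow to the right and rows downward; lengths in m; the calibration is good to about 2 mm. A picture is of the moment at which its call begins: read the wrist's pose just before it. camera_params takes no time and is no camera call.
- arm.sign_off(): hands the job in, once; it reports no verdict.
The state is a dict: "clock": time; "joints": joint angles; "dq": joint speeds; "joint_efforts": joint torques, N m; "position": TCP position; "ee_rot": TCP orientation; "force": force on the tool from outside, world axes, zero at the start; "ft_torque": the same for the moment, N m; "width": opening from 0.0 (shut) to 1.0 (fully open).
Only numpy, scipy, OpenCV 4.12 (cv2) and the standard library are available. Lean on these libraries where they do the work, as an engineer would, in place of code of your own. Each camera call takes 0.05 s, during which the arm holds its last target.

## Task

The gear-change unit bolted down on the inspection bench needs its lever in reverse for the next measurement. Push the lever with the fingertips or the outside of the fingers, never taking it between them and never forcing it, out of the lane it stands in, across the gate and fully home in reverse: the lone slot that has no slot facing it across the neutral channel. Leave the sleeves, the flanged stud and the dial indicator on the bench where they stand, and leave the lever free at the end.

Things in the scene. Friction and masses are not known exactly. Their poses are not given: they have to be found in the camera images.
- unit: Gear-change unit fixed to the bench: steel plate 260 x 220 x 18 mm with T-slots, on it a cast housing 130 x 130 mm with the steel gate plate on top, 132.5 mm above the bench. Origin: on the bench under the gate's middle, z up. x runs along the slots, away from the robot, turned up to 26 degrees either way; y along the neutral channel, to the robot's left. A steel rail end sticks out of the +x face.
- gate (a point): Middle of the gate plate's top face; axes as the unit's. The cut: a neutral channel along y and three lanes across it, at y = -28, 0 and +28 mm; all cuts 18 mm wide. Lanes -28 and 0 have a slot on both sides (+x and -x); lane +28 only on the -x side, towards the robot: this lone slot is reverse. Slots end at x = +-27 mm; lands between them are 10 mm wide with rounded noses. Plate 5 mm thick.
- home_slot (a point): Point on the gate plate's top face near the end of the lone slot (reverse), at x = -20, y = +28 mm from the gate's middle: the rod's centre stands within a few mm of it when the lever is fully home.
- lever: Steel rod 12 mm thick standing up through the gate, a black ball knob 42 mm in diameter on top (collar 22 mm wide, 18 mm high, just below it). Origin: its pivot, on the unit's z axis 45 mm above the bench; z runs up the rod, knob centre 190 mm from the pivot. Tilts both ways, kept to the slots by the gate. No springs or detents: stiff, stays where left; a push at the knob takes 3 to 4 N.
- knob (a point): Centre of the black ball knob (42 mm in diameter). 235 mm above the bench when the lever is upright, 221 mm at the end of an outer slot; there it stands about 42 mm along x and 54 to 61 mm along y from the unit's middle.
- select (a joint): Sideways tilt of the lever, rad: 0 is the middle lane, positive leans to the unit's +y. The y = -28 lane is -0.337 to -0.297, the reverse lane +0.297 to +0.337; the channel's ends stop it at about -0.337 and +0.337. At the start the lever stands in the y = -28 lane.
- shift (a joint): Tilt of the lever along the slots, rad: 0 is neutral (in the channel), positive leans to the unit's +x. The outer slots' ends stop it at about -0.22 and +0.22. It crosses between lanes only near neutral, within about 0.03; the rounded noses guide it in from about 0.08. Starts anywhere from -0.215 to +0.215.
- sleeve_a: Loose aluminium sleeve, upright cylinder 46 mm in diameter and 75 mm high with a stud on top, 99 mm in all. Origin: centre of its underside. Stands on the bench beside the unit; to be left alone.
- sleeve_b: Loose shorter aluminium sleeve, 46 mm in diameter and 50 mm high with a stud on top, 74 mm in all. Origin: centre of its underside. To be left alone.
- flange_stud: Loose small flanged stud standing on its flange: flange 44 mm in diameter, 38 mm high in all. Origin: centre of its underside. To be left alone.
- indicator: Dial indicator on a magnetic stand: block base 60 x 50 x 55 mm, post and dial up to 200 mm high, the dial 68 mm to the base's +y side. Origin: centre of its underside. Stands loose on the bench on the -y side of the unit; to be left alone.

How it is judged:
By the outcome, as a careful person would: the job done as asked, in the order asked, and still so for the second after the job is handed in, with the robot touching nothing.
It also fails if it takes over 72 s, if anything falls off the work surface, if the arm or the gripper's body presses on something with over 40 N, if the wrist force passes 120 N, or if a joint passes its speed limit or range.

## Working session

There is one attempt and no reset: what is moved stays moved. The work goes in short steps, Python scripts to look and compute and a tool call to move; the robot and the scene stay as the last step left them, time stands still between calls to the robot, and variables do not carry over. Pictures are saved under pics/ and viewed, and the job is handed in when it is done.

Besides the shell and the picture viewer there is one more tool, called after "Request:" in YAML: its name, and indented under it one key for each argument. move_arm: Moves the arm, as the interface text tells. Its arguments: {"type":"object","properties":{"series":{"type":"array","items":{"type":"object","properties":{"x":{"type":"number"},"y":{"type":"number"},"z":{"type":"number"},"rx":{"type":"number"},"ry":{"type":"number"},"rz":{"type":"number"}}}},"jaw":{"type":"number"},"newtons":{"type":"number"}},"required":["series"]}

```bash
ls; mkdir -p pics
python3 - <<'E'
from cell import arm
import cv2
s=arm.observe();print(s)
for n in("scene","top","wrist"):
    cv2.imwrite(f"pics/{n}0.png",arm.get_image(n));p=arm.camera_params(n);print(n,p)
E
```

```text
pics
{'clock': 0.0, 'joints': array([ 1.05041266,  0.4352304 ,  0.02494014,  1.57408645, -0.01161157,
        1.13401696, -0.07511375]), 'dq': array([ 0.00197801, -0.00146416,  0.0017103 , -0.00026948, -0.00075258,
        0.00025177, -0.00048338]), 'joint_efforts': array([-1.12582176e-03, -6.67827559e+01,  9.84255038e-01, -3.14455533e+01,
       -6.05967036e-02,  4.27503360e-02,  1.67203784e-04]), 'position': array([ 0.25335834, -0.57081335,  0.24494408]), 'ee_rot': array([-1.37755636,  0.8972866 , -0.89498478]), 'force': array([-0.62463888,  0.10421273, -0.18805721]), 'ft_torque': array([ 0.00855158,  0.02729084, -0.04128175]), 'width': 0.9984152036246549}
scene {'K': array([[585.92823659,   0.        , 325.46795629],
       [  0.        , 585.92823659, 238.19369423],
       [  0.        ,   0.        ,   1.        ]]), 'R': array([[-0.6859448 ,  0.72764952,  0.00242957],
       [ 0.5933373 ,  0.56125719, -0.57701059],
       [-0.42122509, -0.39435586, -0.81673305]]), 't': array([ 0.41024472, -0.25667189,  1.43074455])}
top {'K': array([[569.64474815,   0.        , 316.09289486],
       [  0.        , 569.64474815, 228.32926863],
       [  0.        ,   0.        ,   1.        ]]), 'R': array([[-0.02718933, -0.99960238, -0.0074709 ],
       [-0.99370411,  0.02783997, -0.10852229],
       [ 0.10868713,  0.00447322, -0.99406594]]), 't': array([0.00367121, 0.61333997, 1.37980074])}
wrist {'K': array([[333.71559706,   0.        , 314.69806557],
       [  0.        , 333.71559706, 246.60021512],
       [  0.        ,   0.        ,   1.        ]]), 'tool_from_camera': array([[ 9.99996134e-01, -2.69538489e-03,  6.83732702e-04,
         8.86751113e-04],
       [-1.39445411e-03, -2.73339385e-01,  9.61916647e-01,
        -1.38223584e-01],
       [-2.40584452e-03, -9.61913882e-01, -2.73342086e-01,
         7.41313978e-02],
       [ 0.00000000e+00,  0.00000000e+00,  0.00000000e+00,
         1.00000000e+00]])}
```

View pics/scene0.png

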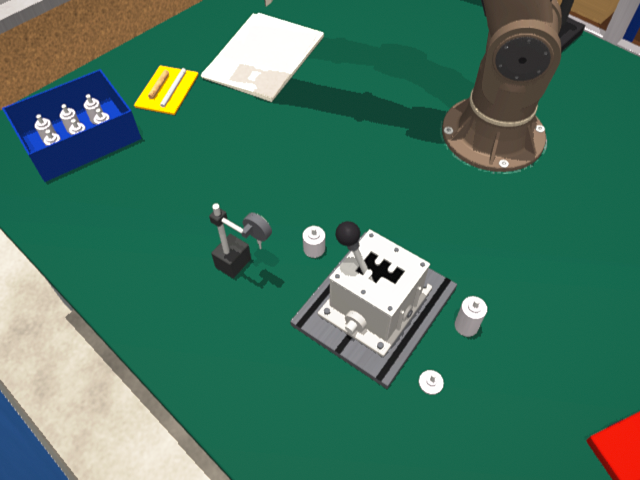

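View pics/top0.png

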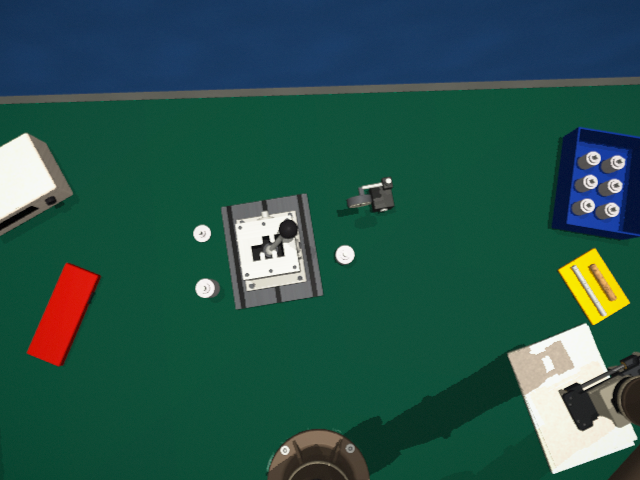

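View pics/wrist0.png

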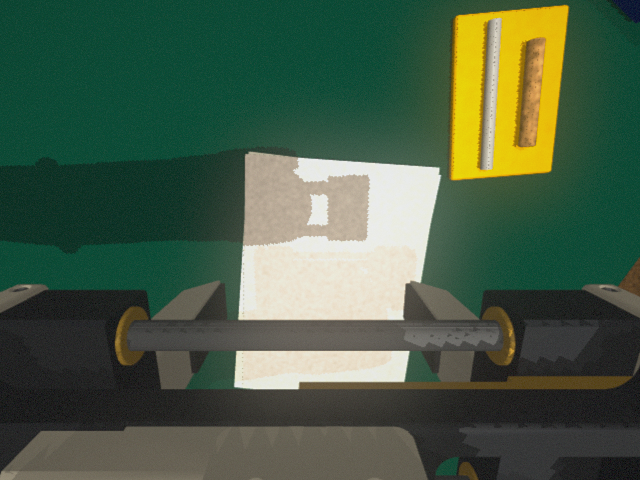

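```bash
cat > h.py <<'E'
import numpy as np,cv2
from scipy.spatial.transform import Rotation as Ro
from cell import arm
def proj(n,X):
    p=arm.camera_params(n);c=p["R"]@np.array(X,float).T.reshape(3,-1)+p["t"][:,None];u=p["K"]@c;return (u[:2]/u[2]).T
def back(n,uv,z):
    p=arm.camera_params(n);d=p["R"].T@np.linalg.solve(p["K"],[uv[0],uv[1],1]);c=-p["R"].T@p["t"];return c+d*(z-c[2])/d[2]
def tri(obs):
    A=[];b=[]
    for n,uv in obs:
        p=arm.camera_params(n);d=p["R"].T@np.linalg.solve(p["K"],[uv[0],uv[1],1]);d/=np.linalg.norm(d);c=-p["R"].T@p["t"]
        M=np.eye(3)-np.outer(d,d);A.append(M);b.append(M@c)
    return np.linalg.lstsq(np.vstack(A),np.hstack(b),rcond=None)[0]
E
python3 - <<'E'
import cv2
a=cv2.imread("pics/top0.png")[180:320,200:340];cv2.imwrite("pics/topz.png",cv2.resize(a,None,fx=4.2,fy=4.2,interpolation=cv2.INTER_CUBIC))
a=cv2.imread("pics/scene0.png")[210:390,280:500];cv2.imwrite("pics/scenez.png",cv2.resize(a,None,fx=3,fy=3,interpolation=cv2.INTER_CUBIC))
E
python3 - <<'E'
from h import *
for uv in [(222,207),(306,195),(322,296),(238,308)]: print(back("top",uv,.018))
print(tri([("top",(288,229)),("scene",(348,233))]))
p=back("top",(288,229),.225);print(p)
s=arm.observe();print(Ro.from_rotvec(s["ee_rot"]).as_matrix())
E
```

```text
[0.67561554 0.22250667 0.018     ]
[0.70021196 0.00998171 0.018     ]
[ 0.44601444 -0.02322366  0.018     ]
[0.42219118 0.18524014 0.018     ]
[0.59263239 0.04604758 0.2243924 ]
[0.59249886 0.04610154 0.225     ]
[[ 4.05725668e-01 -5.41392301e-04  9.13994742e-01]
 [-9.13994213e-01  9.88572751e-04  4.05726019e-01]
 [-1.12320724e-03 -9.99999365e-01 -9.37400894e-05]]
```

View pics/topz.png

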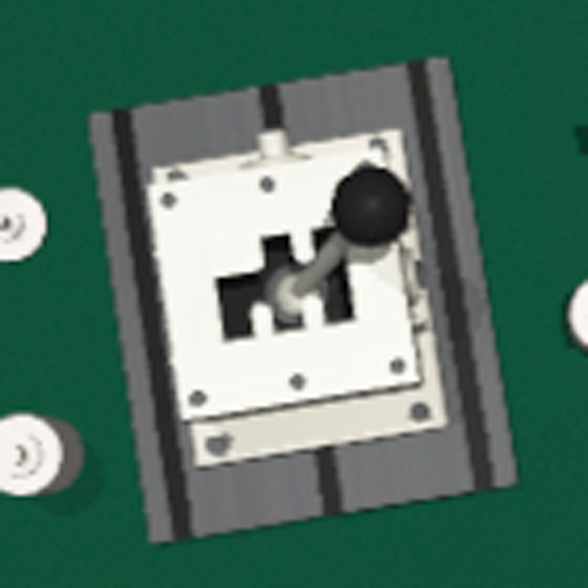

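View pics/scenez.png

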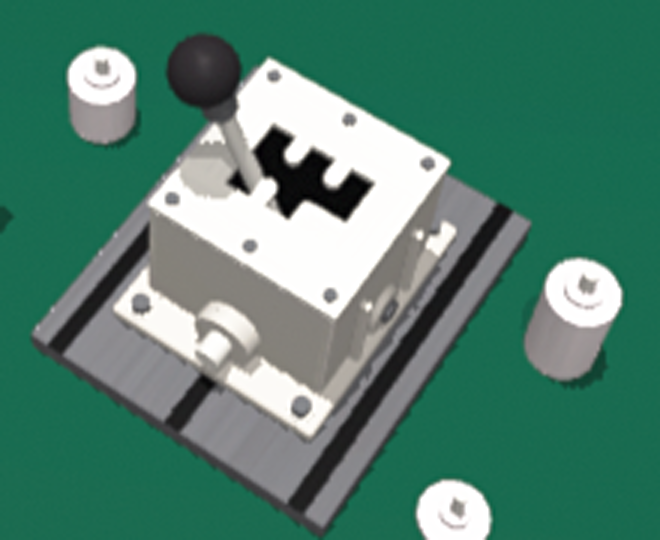

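Run:
```python
from h import *
P=[back("top",(200+a/4.2,180+b/4.2),.018) for a,b in[(90,113),(447,57),(518,484),(152,542)]]
print(np.mean(P,0)); x=(P[0]-P[3]+P[1]-P[2]);y=P[0]-P[1]+P[3]-P[2];print(np.arctan2(x[1],x[0]),np.arctan2(-y[0],y[1]))
g=back("top",(200+282.5/4.2,180+283.3/4.2),.1325);print(g)
f=back("top",(200+267/4.2,180+184/4.2),.1325);b=back("top",(200+298/4.2,180+382/4.2),.1325);d=f-b;print(np.arctan2(d[1],d[0]))
k=tri([("top",(288.6,229)),("scene",(280+204/3,210+70/3))]);print(k)
gs=tri([("top",(267.3,247.4)),("scene",(280+ (274+330)/6,210+(75+295)/6))]);print(gs)
th=np.arctan2(x[1],x[0]);c,s=np.cos(th),np.sin(th);q=(k-g)[:2];print(th,"knob in unit",c*q[0]+s*q[1],-s*q[0]+c*q[1])
for n,uv,z in [("a",(205,288),.08),("fl",(202,233),.03),("b",(345,255),.06),("ind",(378,195),.1)]:
    print(n,back("top",uv,z))
```

```text
[0.56181855 0.09898148 0.018     ]
0.13502615286775058 0.12903536584316333
[0.5613092  0.09971552 0.1325    ]
0.13692468201129862
[0.59246844 0.04527327 0.22262123]
[0.56159837 0.10058821 0.12651338]
0.13502615286775058 knob in unit 0.023546809186600837 -0.058141245640524794
a [0.47300238 0.25414308 0.08      ]
fl [0.60984259 0.27087603 0.03      ]
b [ 0.54342154 -0.0815559   0.06      ]
ind [ 0.68145134 -0.16278781  0.1       ]
```

Request:
move_arm:
  jaw: 0
  series:
    - {"y":-4,"ry":0.142}
    - {"y":-4,"ry":0.142}
    - {"x":-4.2,"z":3.5}
    - {"x":-4.2,"z":3.5}
    - {"x":-4.2,"z":3.5}
    - {"x":-4.2,"z":3.5}
    - {"x":-4.2,"z":3.5}
    - {"x":-4.2,"z":3.5}
    - {"x":-4.2,"z":3.5}
    - {"x":-4.2,"z":3.5}
    - {"x":-4.2,"z":3.5}
    - {"x":-4.2,"z":3.5}

```text
invalid input
```

```bash
cat >> h.py <<'E'
TH=0.134;C=np.array([.5615,.0998,0])
def tou(p): return Ro.from_euler('z',-TH).apply(np.array(p)-C)
def st(tgt=None):
    s=arm.observe();p=s["position"];R=Ro.from_rotvec(s["ee_rot"]).as_matrix()
    print("t",round(s["clock"],2),"tcp",p.round(4),"unit",tou(p).round(4),"w",round(s["width"],3),"F unit",Ro.from_euler('z',-TH).apply(s["force"]).round(1))
    W=Ro.from_euler('z',TH).as_matrix()
    D=np.column_stack([-W[:,1],-W[:,2],W[:,0]])  # desired tool axes
    print("turn needed (tool)",Ro.from_matrix(R.T@D).as_rotvec().round(3))
    if tgt is not None:
        w=W@np.array(tgt,float)+C;print("shift cm tool",(100*R.T@(w-p)).round(2))
E
python3 -c "
from h import *
st((.075,-.058,.30))"
```

```text
t 0.15 tcp [ 0.2534 -0.5709  0.2452] unit [-0.3949 -0.6236  0.2452] w 0.999 F unit [ 1.   0.4 -0.8]
turn needed (tool) [ 0.     0.284 -0.001]
shift cm tool [-41.15  -5.44  60.95]
```

Request:
move_arm:
  jaw: 0
  newtons: 10
  series:
    - {"x":0,"y":-4,"z":0,"rx":0,"ry":0.142,"rz":0}
    - {"x":0,"y":-4,"z":0,"rx":0,"ry":0.142,"rz":0}

```text
clock: 0.4
position: [0.2524, -0.5692, 0.3227]
ee_rot: [-1.263, 1.123, -1.107]
force: [0.6, -0.8, 0.2]
width: 0.836
```

```bash
python3 -c "
from h import *
st((.075,-.058,.30))"
```

```text
t 0.4 tcp [ 0.2524 -0.5692  0.3227] unit [-0.3957 -0.6217  0.3227] w 0.836 F unit [ 0.5 -0.9  0.2]
turn needed (tool) [ 0.003 -0.008 -0.009]
shift cm tool [-56.71   2.63  46.65]
```

Request:
move_arm:
  jaw: 0
  newtons: 10
  series:
    - {"x":-4.2,"y":0,"z":3.5,"rx":0,"ry":0,"rz":0}
    - {"x":-4.2,"y":0,"z":3.5,"rx":0,"ry":0,"rz":0}
    - {"x":-4.2,"y":0,"z":3.5,"rx":0,"ry":0,"rz":0}
    - {"x":-4.2,"y":0,"z":3.5,"rx":0,"ry":0,"rz":0}
    - {"x":-4.2,"y":0,"z":3.5,"rx":0,"ry":0,"rz":0}
    - {"x":-4.2,"y":0,"z":3.5,"rx":0,"ry":0,"rz":0}
    - {"x":-4.2,"y":0,"z":3.5,"rx":0,"ry":0,"rz":0}
    - {"x":-4.2,"y":0,"z":3.5,"rx":0,"ry":0,"rz":0}
    - {"x":-4.2,"y":0,"z":3.5,"rx":0,"ry":0,"rz":0}
    - {"x":-4.2,"y":0,"z":3.5,"rx":0,"ry":0,"rz":0}

```text
clock: 1.65
position: [0.5546, -0.1013, 0.3252]
ee_rot: [-1.262, 1.129, -1.121]
force: [0.5, -1.4, -0.6]
width: 0.006
```

```bash
python3 -c "
from h import *
st((.075,-.058,.30))"
```

```text
t 1.65 tcp [ 0.5546 -0.1013  0.3252] unit [-0.0337 -0.1984  0.3252] w 0.006 F unit [ 0.3 -1.5 -0.6]
turn needed (tool) [ 0.004 -0.02  -0.003]
shift cm tool [-14.25   2.52  10.59]
```

Request:
move_arm:
  jaw: 0
  newtons: 10
  series:
    - {"x":-2.5,"y":0,"z":4,"rx":0,"ry":-0.02,"rz":0}
    - {"x":-4,"y":0,"z":3.5,"rx":0,"ry":0,"rz":0}
    - {"x":-4,"y":0.5,"z":2.5,"rx":0,"ry":0,"rz":0}
    - {"x":-3,"y":1,"z":1,"rx":0,"ry":0,"rz":0}
    - {"x":0,"y":0,"z":0,"rx":0,"ry":0,"rz":0}

```text
clock: 2.28
position: [0.649, 0.0571, 0.3072]
ee_rot: [-1.274, 1.112, -1.098]
force: [-1.0, -1.3, 0.6]
width: 0.004
```

```bash
python3 -c "
from h import *
st((.075,-.058,.224))
cv2.imwrite('pics/t1.png',arm.get_image('top'));cv2.imwrite('pics/s1.png',arm.get_image('scene'))
a=cv2.imread('pics/t1.png')[160:320,200:360];b=cv2.imread('pics/s1.png')[160:360,260:460]
cv2.imwrite('pics/c1.png',np.hstack([cv2.resize(a,(400,400)),cv2.resize(b,(400,400))]))"
```

```text
t 2.27 tcp [0.649  0.0571 0.3072] unit [ 0.081  -0.054   0.3072] w 0.004 F unit [-1.2 -1.1  0.6]
turn needed (tool) [ 0.007  0.007 -0.005]
shift cm tool [ 0.44  8.32 -0.55]
```

View pics/c1.png

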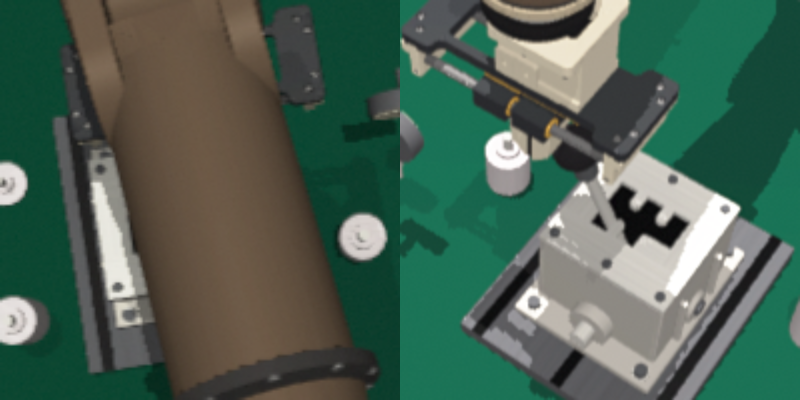

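Request:
move_arm:
  jaw: 0
  newtons: 10
  series:
    - {"x":0.4,"y":4,"z":0,"rx":0,"ry":0,"rz":0}
    - {"x":0,"y":3,"z":0,"rx":0,"ry":0,"rz":0}
    - {"x":0,"y":1.2,"z":0,"rx":0,"ry":0,"rz":0}
    - {"x":0,"y":0,"z":0,"rx":0,"ry":0,"rz":0}

```text
clock: 2.88
position: [0.6506, 0.042, 0.2272]
ee_rot: [-1.268, 1.115, -1.114]
force: [0.4, 0.1, -0.1]
width: 0.008
```

```bash
python3 -c "
from h import *
st((.030,-.058,.224))
cv2.imwrite('pics/s2.png',arm.get_image('scene'));cv2.imwrite('pics/w2.png',arm.get_image('wrist'))
a=cv2.imread('pics/w2.png');b=cv2.imread('pics/s2.png')[160:360,260:460]
cv2.imwrite('pics/c2.png',np.hstack([cv2.resize(a,(400,300)),cv2.resize(b,(400,400))[:300]]))"
```

```text
t 2.88 tcp [0.6506 0.042  0.2272] unit [ 0.0805 -0.0692  0.2272] w 0.008 F unit [ 0.4  0.1 -0.1]
turn needed (tool) [ 0.001 -0.006  0.001]
shift cm tool [-1.09  0.32 -5.06]
```

View pics/c2.png

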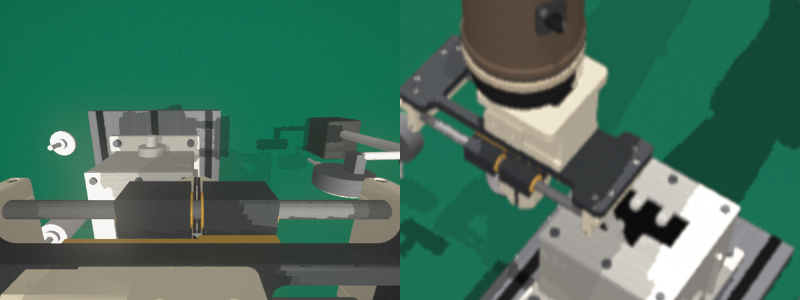

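Request:
move_arm:
  jaw: 0
  newtons: 10
  series:
    - {"x":-1,"y":0.2,"z":0,"rx":0,"ry":0,"rz":0}
    - {"x":0,"y":0,"z":-1,"rx":0,"ry":0,"rz":0}
    - {"x":0,"y":0,"z":-0.8,"rx":0,"ry":0,"rz":0}
    - {"x":0,"y":0,"z":-0.6,"rx":0,"ry":0,"rz":0}
    - {"x":0,"y":0,"z":0,"rx":0,"ry":0,"rz":0}

```text
clock: 3.6
position: [0.6252, 0.0507, 0.2292]
ee_rot: [-1.264, 1.11, -1.116]
force: [0.5, 0.6, 0.9]
width: 0.003
```

```bash
python3 -c "
from h import *
st((.030,-.058,.224))"
```

```text
t 3.6 tcp [0.6252 0.0507 0.2292] unit [ 0.0565 -0.0571  0.2292] w 0.003 F unit [0.6 0.6 0.9]
turn needed (tool) [-0.005 -0.005  0.   ]
shift cm tool [ 0.1   0.51 -2.65]
```

Request:
move_arm:
  jaw: 0
  newtons: 10
  series:
    - {"x":0,"y":0.4,"z":-0.5,"rx":0,"ry":0,"rz":0}
    - {"x":0,"y":0,"z":-0.5,"rx":0,"ry":0,"rz":0}
    - {"x":0,"y":0,"z":-0.4,"rx":0,"ry":0,"rz":0}

```text
clock: 3.98
position: [0.613, 0.0487, 0.2261]
ee_rot: [-1.259, 1.107, -1.119]
force: [2.3, -0.9, 2.7]
width: 0.003
```

```bash
python3 -c "
from h import *
st((.030,-.058,.224))"
```

```text
t 3.98 tcp [0.613  0.0487 0.2261] unit [ 0.0442 -0.0576  0.2261] w 0.003 F unit [ 2.2 -1.2  2.7]
turn needed (tool) [-0.011 -0.006  0.   ]
shift cm tool [ 0.05  0.2  -1.42]
```

Request:
move_arm:
  jaw: 0
  newtons: 10
  series:
    - {"x":0,"y":0,"z":-0.6,"rx":-0.01,"ry":0,"rz":0}
    - {"x":0,"y":0,"z":-0.6,"rx":0,"ry":0,"rz":0}
    - {"x":0,"y":0,"z":-0.3,"rx":0,"ry":0,"rz":0}
    - {"x":0,"y":0,"z":0,"rx":0,"ry":0,"rz":0}

```text
clock: 4.47
position: [0.597, 0.0464, 0.2263]
ee_rot: [-1.267, 1.114, -1.115]
force: [2.2, -0.8, 1.4]
width: 0.003
```

```bash
python3 -c "
from h import *
st((.030,-.058,.224))
cv2.imwrite('pics/s3.png',arm.get_image('scene'));cv2.imwrite('pics/t3.png',arm.get_image('top'))
a=cv2.imread('pics/t3.png')[160:320,200:360];b=cv2.imread('pics/s3.png')[160:360,260:460]
cv2.imwrite('pics/c3.png',np.hstack([cv2.resize(a,(400,400)),cv2.resize(b,(400,400))]))"
```

```text
t 4.47 tcp [0.597  0.0464 0.2263] unit [ 0.028  -0.0577  0.2263] w 0.003 F unit [ 2.1 -1.1  1.4]
turn needed (tool) [-0.    -0.006  0.001]
shift cm tool [0.03 0.23 0.2 ]
```

View pics/c3.png

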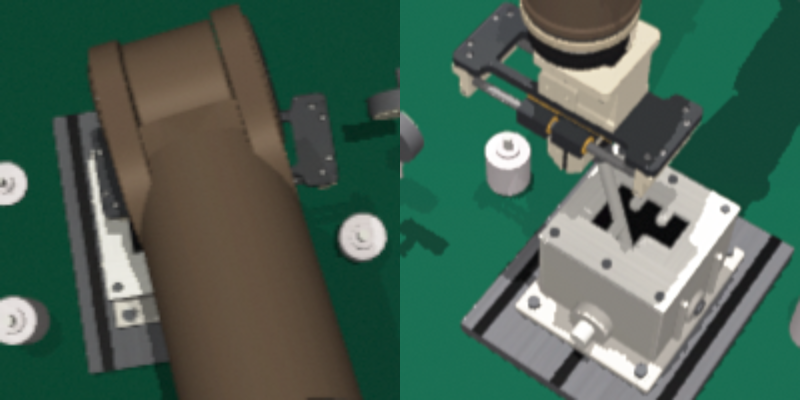

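Request:
move_arm:
  jaw: 0
  newtons: 10
  series:
    - {"x":0,"y":0,"z":2,"rx":0,"ry":0,"rz":0}
    - {"x":0,"y":0,"z":1.5,"rx":0,"ry":0,"rz":0}
    - {"x":2.5,"y":0,"z":0,"rx":0,"ry":0,"rz":0}
    - {"x":3.5,"y":0,"z":0,"rx":0,"ry":0,"rz":0}
    - {"x":1,"y":0,"z":0,"rx":0,"ry":0,"rz":0}
    - {"x":0,"y":0,"z":-1.5,"rx":0,"ry":0,"rz":0}
    - {"x":0,"y":0,"z":-1,"rx":0,"ry":0,"rz":0}

```text
clock: 5.45
position: [0.612, -0.0207, 0.2216]
ee_rot: [-1.278, 1.122, -1.103]
force: [0.5, 0.3, 0.0]
width: 0.007
```

```bash
cat >> h.py <<'E'
def pic(i):
    s=arm.get_image('scene');t=arm.get_image('top');cv2.imwrite(f'pics/s{i}.png',s);cv2.imwrite(f'pics/t{i}.png',t)
    cv2.imwrite(f'pics/c{i}.png',np.hstack([cv2.resize(t[160:320,200:360],(400,400)),cv2.resize(s[160:360,260:460],(400,400))]))
E
python3 -c "
from h import *
st((0,-.1,.224));pic(4)"
```

```text
t 5.45 tcp [ 0.612  -0.0207  0.2216] unit [ 0.034  -0.1262  0.2216] w 0.007 F unit [0.5 0.2 0. ]
turn needed (tool) [ 0.014 -0.002 -0.003]
shift cm tool [-2.61 -0.19 -3.41]
```

View pics/c4.png

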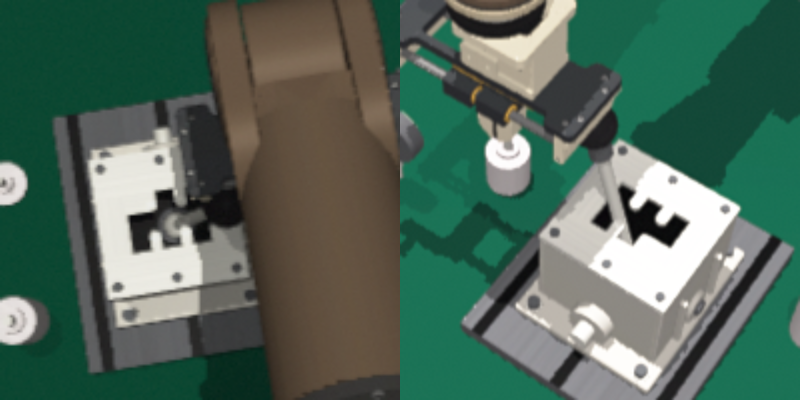

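```bash
python3 -c "
from h import *
k=tri([('top',(290.4,243.6)),('scene',(361,225))]);print(k,tou(k),tou(back('top',(290.4,243.6),.2255)))
for y in (-.056,): print(proj('scene',Ro.from_euler('z',TH).apply([0,y,.226])+C),proj('top',Ro.from_euler('z',TH).apply([0,y,.226])+C))"
```

```text
[0.56047941 0.04412858 0.213971  ] [-0.00844911 -0.055036    0.213971  ] [-0.0083263  -0.05757079  0.2255    ]
[[356.71290884 223.61189567]] [[289.05548133 239.86460538]]
```

```bash
python3 -c "
from h import *
a=cv2.imread('pics/t4.png')[220:270,260:310];b=cv2.imread('pics/s4.png')[200:250,335:385]
cv2.imwrite('pics/z4.png',np.hstack([cv2.resize(a,(400,400),interpolation=2),cv2.resize(b,(400,400),interpolation=2)]))"
```

```text
(no output)
```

View pics/z4.png

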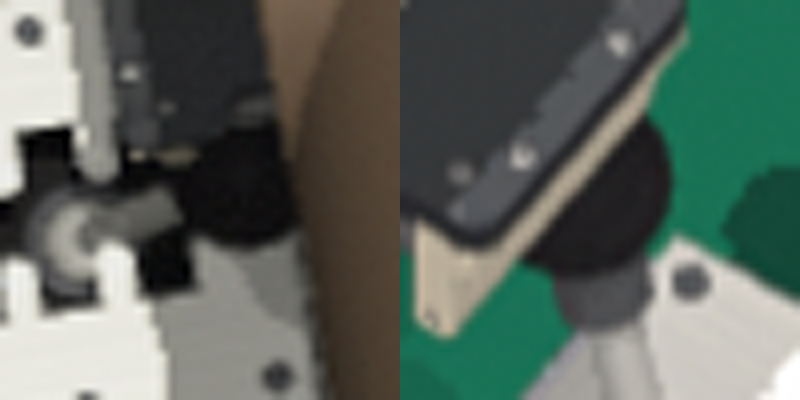

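```bash
python3 -c "
from h import *
a=('top',(292.1,241.6));b=('scene',(357,222.8))
k=tri([a,b]);print(k,tou(k),tou(back(*a,.2255)),tou(back(*b,.2255)))"
```

```text
[0.56467103 0.03942477 0.21986747] [-0.00492349 -0.06025764  0.21986747] [-0.00467743 -0.06182451  0.2255    ] [-0.00202741 -0.05674876  0.2255    ]
```

Request:
move_arm:
  jaw: 0
  newtons: 10
  series:
    - {"x":0,"y":-0.6,"z":-1.5,"rx":0.01,"ry":0,"rz":0}
    - {"x":0,"y":0,"z":-1.5,"rx":0,"ry":0,"rz":0}
    - {"x":-1,"y":0,"z":-0.3,"rx":0,"ry":0,"rz":0}
    - {"x":-0.5,"y":0,"z":0,"rx":0,"ry":0,"rz":0}
    - {"x":0,"y":0,"z":0,"rx":0,"ry":0,"rz":0}

```text
clock: 6.18
position: [0.5769, -0.0063, 0.2282]
ee_rot: [-1.27, 1.113, -1.105]
force: [0.0, 0.1, -0.3]
width: 0.005
```

```bash
python3 -c "
from h import *
st((-.001,.018,.228))"
```

```text
t 6.17 tcp [ 0.5769 -0.0063  0.2282] unit [ 0.0011 -0.1072  0.2282] w 0.005 F unit [ 0.   0.1 -0.3]
turn needed (tool) [ 0.003  0.002 -0.004]
shift cm tool [-12.52   0.07  -0.19]
```

Request:
move_arm:
  jaw: 0
  newtons: 10
  series:
    - {"x":-0.6,"y":0,"z":0,"rx":0,"ry":0,"rz":0}
    - {"x":-0.6,"y":0,"z":0,"rx":0,"ry":0,"rz":0}
    - {"x":-0.6,"y":0,"z":0,"rx":0,"ry":0,"rz":0}
    - {"x":-0.6,"y":0,"z":0,"rx":0,"ry":0,"rz":0}

```text
clock: 6.68
position: [0.5751, 0.0161, 0.2288]
ee_rot: [-1.27, 1.112, -1.11]
force: [0.3, -4.2, 4.5]
width: 0.003
```

```bash
python3 -c "
from h import *
st((-.001,.018,.228))"
```

```text
t 6.67 tcp [0.5751 0.0161 0.2288] unit [ 0.0023 -0.0848  0.2288] w 0.003 F unit [-0.3 -4.2  4.5]
turn needed (tool) [ 0.001 -0.001 -0.001]
shift cm tool [-10.28   0.09  -0.34]
```

Request:
move_arm:
  jaw: 0
  newtons: 10
  series:
    - {"x":-0.8,"y":0,"z":-0.2,"rx":0,"ry":0,"rz":0}
    - {"x":-0.8,"y":0,"z":0,"rx":0,"ry":0,"rz":0}
    - {"x":-0.8,"y":0,"z":0,"rx":0,"ry":0,"rz":0}
    - {"x":-0.8,"y":0,"z":0,"rx":0,"ry":0,"rz":0}
    - {"x":-0.8,"y":0,"z":0,"rx":0,"ry":0,"rz":0}

```text
clock: 7.3
position: [0.5682, 0.0572, 0.2294]
ee_rot: [-1.269, 1.111, -1.112]
force: [-0.2, -2.1, 2.8]
width: 0.005
```

```bash
python3 -c "
from h import *
st((-.001,.018,.228));pic(5)"
```

```text
t 7.3 tcp [0.5682 0.0572 0.2294] unit [ 0.0009 -0.0431  0.2294] w 0.005 F unit [-0.5 -2.1  2.8]
turn needed (tool) [-0.    -0.002  0.   ]
shift cm tool [-6.11  0.14 -0.21]
```

View pics/c5.png

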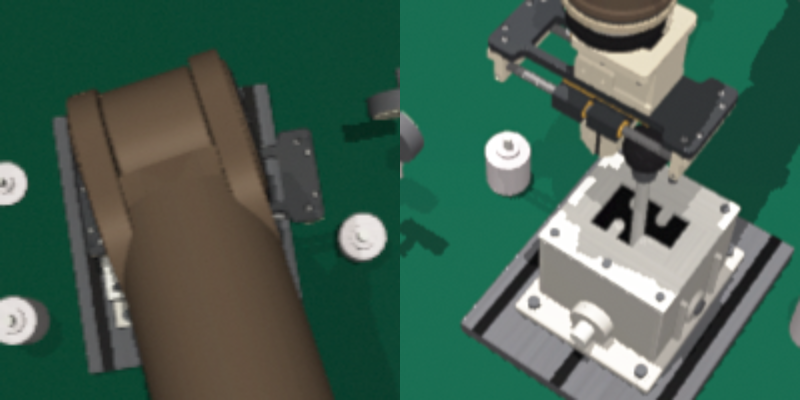

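Request:
move_arm:
  jaw: 0
  newtons: 10
  series:
    - {"x":-0.8,"y":0,"z":-0.2,"rx":0,"ry":0,"rz":0}
    - {"x":-0.8,"y":0,"z":0,"rx":0,"ry":0,"rz":0}
    - {"x":-0.8,"y":0,"z":0,"rx":0,"ry":0,"rz":0}
    - {"x":-0.8,"y":0,"z":0,"rx":0,"ry":0,"rz":0}
    - {"x":-0.7,"y":0,"z":0,"rx":0,"ry":0,"rz":0}

```text
clock: 8.02
position: [0.5602, 0.0989, 0.2288]
ee_rot: [-1.269, 1.112, -1.11]
force: [0.8, -2.2, -2.0]
width: 0.007
```

```bash
python3 -c "
from h import *
st((-.001,.018,.228))"
```

```text
t 8.03 tcp [0.5602 0.0989 0.2288] unit [-0.0014 -0.0008  0.2288] w 0.007 F unit [ 0.5 -2.3 -2. ]
turn needed (tool) [ 0.001 -0.001 -0.001]
shift cm tool [-1.88  0.08  0.04]
```

Request:
move_arm:
  jaw: 0
  newtons: 10
  series:
    - {"x":-0.6,"y":0,"z":0,"rx":0,"ry":0,"rz":0}
    - {"x":-0.6,"y":0,"z":0,"rx":0,"ry":0,"rz":0}
    - {"x":-0.4,"y":0,"z":0,"rx":0,"ry":0,"rz":0}

```text
clock: 8.4
position: [0.5572, 0.116, 0.228]
ee_rot: [-1.271, 1.112, -1.109]
force: [0.9, -1.6, -0.8]
width: 0.002
```

```bash
python3 -c "
from h import *
st((-.001,.018,.228));pic(6)"
```

```text
t 8.4 tcp [0.5572 0.116  0.228 ] unit [-0.0021  0.0166  0.228 ] w 0.002 F unit [ 0.7 -1.7 -0.8]
turn needed (tool) [ 0.002 -0.001 -0.   ]
shift cm tool [-0.14  0.    0.11]
```

View pics/c6.png

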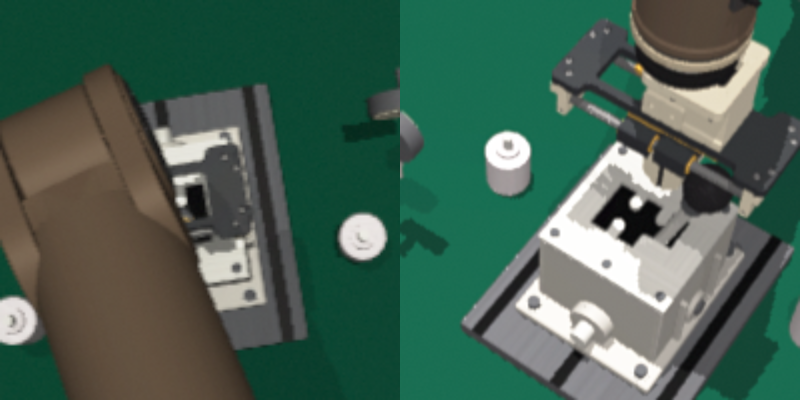

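```bash
python3 -c "
from h import *
a=cv2.imread('pics/s6.png')[225:285,385:445];cv2.imwrite('pics/z6.png',cv2.resize(a,(480,480),interpolation=2))
print(tou(back('scene',(414,254),.2255)))"
```

```text
[-0.00358298  0.05395765  0.2255    ]
```

View pics/z6.png

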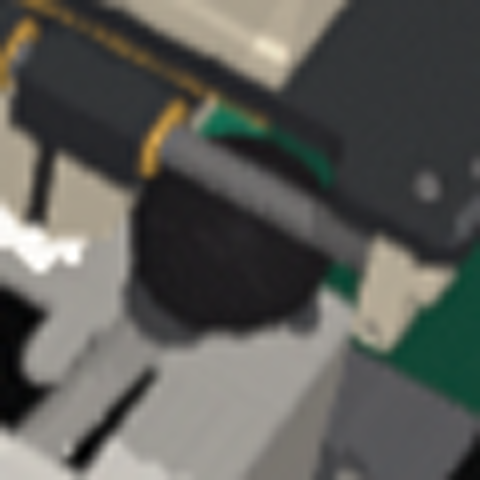

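Request:
move_arm:
  jaw: 0
  newtons: 10
  series:
    - {"x":-0.3,"y":0,"z":0,"rx":0,"ry":0,"rz":0}
    - {"x":-0.3,"y":0,"z":0,"rx":0,"ry":0,"rz":0}
    - {"x":0,"y":0,"z":0,"rx":0,"ry":0,"rz":0}

```text
clock: 8.88
position: [0.5563, 0.1223, 0.2281]
ee_rot: [-1.271, 1.113, -1.109]
force: [-0.6, -0.0, 0.2]
width: 0.0
```

```bash
python3 -c "
from h import *
st((-.001,.018,.228));pic(7)
a=cv2.imread('pics/s7.png')[225:285,385:445];cv2.imwrite('pics/z7.png',cv2.resize(a,(480,480),interpolation=2))"
```

```text
t 8.88 tcp [0.5563 0.1223 0.2281] unit [-0.0022  0.023   0.2281] w 0.0 F unit [-0.6  0.   0.2]
turn needed (tool) [ 0.003 -0.001 -0.001]
shift cm tool [0.5  0.01 0.12]
```

View pics/z7.png

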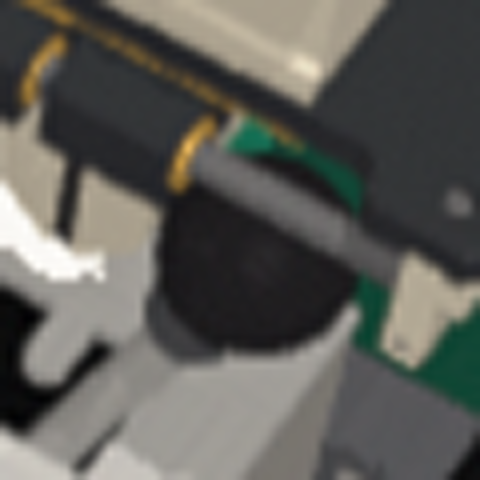

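Request:
move_arm:
  jaw: 0
  newtons: 10
  series:
    - {"x":1,"y":0,"z":0,"rx":0,"ry":0,"rz":0}
    - {"x":1,"y":0,"z":1,"rx":0,"ry":0,"rz":0}
    - {"x":0,"y":0,"z":2.5,"rx":0,"ry":0,"rz":0}
    - {"x":0,"y":0,"z":2.5,"rx":0,"ry":0,"rz":0}
    - {"x":0,"y":0,"z":0,"rx":0,"ry":0,"rz":0}

```text
clock: 9.6
position: [0.6228, 0.1065, 0.2286]
ee_rot: [-1.268, 1.113, -1.112]
force: [-0.6, 0.1, -0.1]
width: 0.006
```

```bash
python3 -c "
from h import *
st((.055,.058,.224))
print(tou(back('scene',(417.4,256.6),.2255)))"
```

```text
t 9.6 tcp [0.6228 0.1065 0.2286] unit [ 0.0616 -0.0015  0.2286] w 0.006 F unit [-0.5  0.2 -0.1]
turn needed (tool) [ 0.001 -0.003 -0.   ]
shift cm tool [-5.95  0.46 -0.68]
[-0.00242694  0.06103757  0.2255    ]
```

Request:
move_arm:
  jaw: 0
  newtons: 10
  series:
    - {"x":-3,"y":0.3,"z":0,"rx":0,"ry":0,"rz":0}
    - {"x":-2,"y":0.3,"z":0,"rx":0,"ry":0,"rz":0}
    - {"x":-0.8,"y":0,"z":0,"rx":0,"ry":0,"rz":0}
    - {"x":0,"y":0,"z":-0.8,"rx":0,"ry":0,"rz":0}
    - {"x":0,"y":0,"z":-0.8,"rx":0,"ry":0,"rz":0}
    - {"x":0,"y":0,"z":-0.6,"rx":0,"ry":0,"rz":0}

```text
clock: 10.35
position: [0.592, 0.1581, 0.2223]
ee_rot: [-1.269, 1.116, -1.117]
force: [-0.2, -0.1, 0.1]
width: 0.003
```

```bash
python3 -c "
from h import *
st((-.012,.058,.222));pic(8)"
```

```text
t 10.35 tcp [0.592  0.1581 0.2223] unit [0.038  0.0537 0.2223] w 0.003 F unit [-0.2 -0.1  0.1]
turn needed (tool) [ 0.001 -0.008  0.002]
shift cm tool [-0.39  0.03 -5.  ]
```

View pics/c8.png

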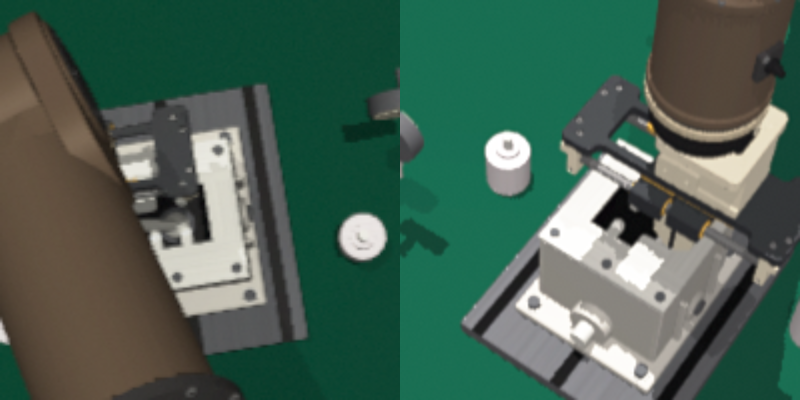

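Request:
move_arm:
  jaw: 0
  newtons: 10
  series:
    - {"x":-0.4,"y":0,"z":-0.6,"rx":0,"ry":0,"rz":0}
    - {"x":0,"y":0,"z":-0.6,"rx":0,"ry":0,"rz":0}
    - {"x":0,"y":0,"z":-0.6,"rx":0,"ry":0,"rz":0}
    - {"x":0,"y":0,"z":-0.6,"rx":0,"ry":0,"rz":0}

```text
clock: 10.95
position: [0.5678, 0.1595, 0.2231]
ee_rot: [-1.265, 1.114, -1.118]
force: [2.7, 0.4, 0.6]
width: 0.003
```

```bash
python3 -c "
from h import *
st((-.012,.058,.222))"
```

```text
t 10.95 tcp [0.5678 0.1595 0.2231] unit [0.0142 0.0583 0.2231] w 0.003 F unit [2.7 0.  0.6]
turn needed (tool) [-0.002 -0.008  0.001]
shift cm tool [ 0.05  0.11 -2.62]
```

Request:
move_arm:
  jaw: 0
  newtons: 10
  series:
    - {"x":0,"y":0,"z":-0.6,"rx":0,"ry":0,"rz":0}
    - {"x":0,"y":0,"z":-0.6,"rx":0,"ry":0,"rz":0}
    - {"x":0,"y":0,"z":-0.5,"rx":0,"ry":0,"rz":0}

```text
clock: 11.32
position: [0.5496, 0.1568, 0.2229]
ee_rot: [-1.266, 1.114, -1.118]
force: [1.8, 0.4, -1.7]
width: 0.007
```

```bash
python3 -c "
from h import *
st((-.012,.058,.222))"
```

```text
t 11.32 tcp [0.5496 0.1568 0.2229] unit [-0.0042  0.0581  0.2229] w 0.007 F unit [ 1.9  0.1 -1.7]
turn needed (tool) [-0.002 -0.008  0.001]
shift cm tool [ 0.02  0.08 -0.78]
```

Now feel for the end stop with small rows.

Request:
move_arm:
  jaw: 0
  newtons: 10
  series:
    - {"x":0,"y":0,"z":-0.3,"rx":0,"ry":0,"rz":0}
    - {"x":0,"y":0,"z":-0.3,"rx":0,"ry":0,"rz":0}

```text
clock: 11.58
position: [0.5431, 0.1558, 0.2226]
ee_rot: [-1.266, 1.114, -1.118]
force: [3.9, 0.7, -3.9]
width: 0.003
```

```bash
python3 -c "
from h import *
st((-.012,.058,.222))"
```

```text
t 11.57 tcp [0.5431 0.1558 0.2226] unit [-0.0108  0.0579  0.2226] w 0.003 F unit [ 3.9  0.2 -3.9]
turn needed (tool) [-0.001 -0.009  0.002]
shift cm tool [-0.01  0.06 -0.12]
```

Request:
move_arm:
  jaw: 0
  newtons: 10
  series:
    - {"x":0,"y":0,"z":-0.2,"rx":0,"ry":0,"rz":0}
    - {"x":0,"y":0,"z":-0.1,"rx":0,"ry":0,"rz":0}

```text
clock: 11.82
position: [0.542, 0.1556, 0.2227]
ee_rot: [-1.262, 1.112, -1.12]
force: [6.1, 1.5, -5.1]
width: 0.005
```

```bash
python3 -c "
from h import *
st((-.012,.058,.222))"
```

```text
t 11.82 tcp [0.542  0.1556 0.2227] unit [-0.0118  0.0579  0.2227] w 0.005 F unit [ 6.2  0.6 -5.1]
turn needed (tool) [-0.006 -0.009  0.001]
shift cm tool [-0.01  0.07 -0.02]
```

Request:
move_arm:
  jaw: 0
  newtons: 10
  series:
    - {"x":0,"y":0,"z":1,"rx":0,"ry":0,"rz":0}
    - {"x":0,"y":0,"z":3,"rx":0,"ry":0,"rz":0}
    - {"x":0,"y":0,"z":4,"rx":0,"ry":0,"rz":0}
    - {"x":0,"y":-3,"z":2,"rx":0,"ry":0,"rz":0}
    - {"x":0,"y":-5,"z":0,"rx":0,"ry":0,"rz":0}
    - {"x":4,"y":-3,"z":0,"rx":0,"ry":0,"rz":0}
    - {"x":5,"y":0,"z":0,"rx":0,"ry":0,"rz":0}
    - {"x":5,"y":0,"z":0,"rx":0,"ry":0,"rz":0}
    - {"x":5,"y":0,"z":0,"rx":0,"ry":0,"rz":0}
    - {"x":5,"y":0,"z":0,"rx":0,"ry":0,"rz":0}
    - {"x":5,"y":0,"z":0,"rx":0,"ry":0,"rz":0}
    - {"x":5,"y":0,"z":0,"rx":0,"ry":0,"rz":0}

```text
clock: 13.32
position: [0.6888, -0.1722, 0.3347]
ee_rot: [-1.274, 1.113, -1.104]
force: [0.3, 0.8, -0.1]
width: 0.006
```

```bash
python3 -c "
from h import *
st();pic(9)
a=cv2.imread('pics/t9.png')[180:320,200:340];b=cv2.imread('pics/s9.png')[210:360,330:480]
cv2.imwrite('pics/z9.png',np.hstack([cv2.resize(a,(400,400),interpolation=2),cv2.resize(b,(400,400),interpolation=2)]))"
```

```text
t 13.32 tcp [ 0.6888 -0.1722  0.3347] unit [ 0.0898 -0.2866  0.3347] w 0.006 F unit [ 0.4  0.7 -0.1]
turn needed (tool) [ 0.006  0.002 -0.002]
```

View pics/z9.png

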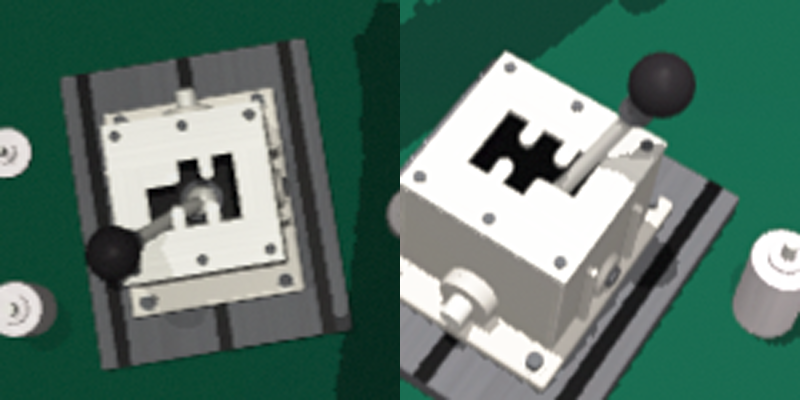

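View pics/s9.png

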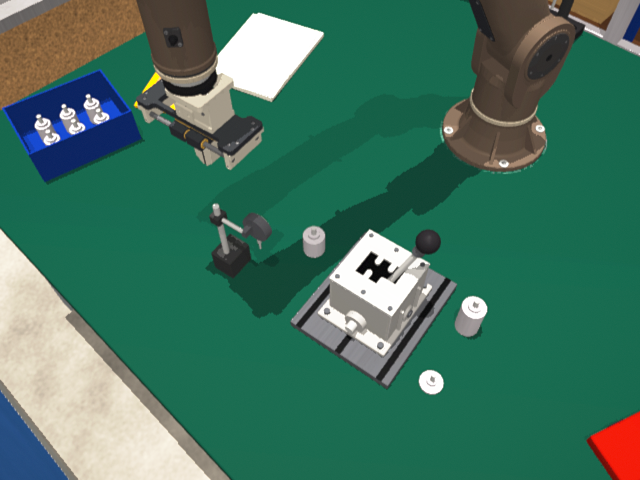

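```bash
python3 -c "
from h import *
a=('top',(200+114*.35,180+252*.35));b=('scene',(330+261*.375,210+85*.375))
k=tri([a,b]);print(k,tou(k),tou(back(*a,.221)),tou(back(*b,.221)))"
```

```text
[0.51148782 0.15169675 0.21812027] [-0.04263047  0.05811311  0.21812027] [-0.04259072  0.05727163  0.221     ] [-0.04088719  0.05921989  0.221     ]
```

Request:
move_arm:
  jaw: 0
  newtons: 10
  series:
    - {"x":0,"y":0,"z":0,"rx":0,"ry":0,"rz":0}
    - {"x":0,"y":0,"z":0,"rx":0,"ry":0,"rz":0}
    - {"x":0,"y":0,"z":0,"rx":0,"ry":0,"rz":0}

```text
clock: 13.8
position: [0.688, -0.1776, 0.3331]
ee_rot: [-1.275, 1.121, -1.111]
force: [-0.9, 0.5, -0.7]
width: 0.005
```

```bash
python3 -c "
from h import *
st();print(arm.sign_off())"
```

```text
t 13.8 tcp [ 0.688  -0.1776  0.3331] unit [ 0.0883 -0.2918  0.3331] w 0.005 F unit [-0.9  0.6 -0.7]
turn needed (tool) [ 0.01  -0.006  0.001]
the job is handed in; nothing more can be done
None
```

The lever is fully home in reverse and standing free, and the job is handed in at 13.8 s. I pushed the knob with the outside of the closed fingers: back to neutral, across the gate, then down the reverse slot to its end stop. There the push force rose to about 6 N along the slot and the lever barely moved any further.

- **Lever position:** triangulated from the scene and top cameras, the knob stands about 42.6 mm to the -x side and 58 mm to the +y side of the gate's middle. That matches the expected 42 mm and 54–61 mm.
- **Other objects:** by eye in the last scene picture, the sleeves, the flanged stud and the dial indicator stand where they did at the start.
- **Arm:** it is clear of everything, with the force reading down to about 1 N of noise.
- **Disagreement:** while the lever was in neutral, the gripper partly hid the knob. The two cameras' estimates of its position then differed by 3 to 5 mm. That did not matter, because the lever crossed the gate at about 4 to 5 N of push and no check failed.

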